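Unstack the check weights from the balance into their storage trays

ROBOT

A 7-joint arm with a two-finger parallel gripper is mounted at the origin on a cart in front of the work surface, level with it; the furniture and walls round the work are solid. World frame = base frame: x ahead of the robot, y to its left, z up, the work surface at z = 0. Lengths are in m, angles in degrees, forces in N, time in s.
With the tool pointing down it reaches from about 0.425 to 0.875 m from the base axis. Payload 4.7 kg.
Tool frame: the origin (TCP) lies between the finger pads; the fingertips stand env.tip_reach ahead of it and the grasp point (between the pads) lies 2 mm behind it (env.tip_reach is the distance from the TCP to the fingertips, in m); z points along the fingers, y is the line along which they close (so a half turn about z gives the same grasp; the last joint's range is limited). The gripper opens to 87 mm and grips with 3 to 60 N. Pads are 19 mm wide; open, the fingers measure 117 mm over their backs; the gripper's body (75 mm by 190 mm) begins 51 mm behind the grasp point.
Start: joints at [-74.135, 18.392, -4.016, 83.108, 1.295, 78.541, -3.26], TCP at [0.169, 0.628, 0.24] pointing down, gripper open.
Joint ranges: [-163.93, 163.93], [-17.29, 119.83], [-79.2, 71.16], [3.27, 140.29], [-89.18, 269.18], [5.43, 117.66], [-154.24, 154.24]. Speed limits (degrees/s): [147.25, 147.25, 180, 180, 180, 180, 180].

INTERFACE

Orientations are given as [roll, pitch, yaw] about the fixed x, y, z axes, in that order (R = Rz(yaw) Ry(pitch) Rx(roll)).
In Python, from cell import env gives the robot as it stands.
- The arm moves only by the shell command python3 steer.py [FORCE], which reads ROWS from standard input. ROWS is one flat JSON list of numbers that holds 1 to 8 rows one after another, with no inner brackets; each row has 5 numbers: dx, dy, dz in m, then a turn about the tool's z in degrees, then the finger opening in m; each row is the pose to reach, as a shift and turn from the pose commanded when the command began, along the tool's axes at that moment; what a row does not reach only later rows make up. A row lasts 1/12 s, in which the tool goes at most 0.0417 m and 7.16 degrees, less where a joint would pass 70% of its speed; a pose out of reach is approached as far as the arm can. The fingers move at their own pace and stop on an object; FORCE is the grip in N (left out, the last holds). Time passes only in rows, so rows that do not move let the fingers close. It prints the time, the measured TCP pose, the force, the opening and the grip force at its end. Input that does not fit is refused with a message, and nothing moves.
- env.get_obs(): the state, without advancing time (a new reading comes with each control period).
- env.read_camera(name): name is "scene" or "top" or "wrist"; returns a dict with "color" (420x560x3 uint8, blue, green, red), "fx", "fy", "cx", "cy" (pixels), "world_from_camera" (4x4, takes a point from camera to world coordinates). Camera axes: x right, y down, z forward; pixel columns grow to the right and rows downward; lengths in m; the calibration is good to about 2 mm. The wrist camera is an equidistant fisheye: a pixel r from the principal point sees the ray r / f radians off the axis. A picture is of the moment at which its call begins. There is no depth.
- env.sign_off(): hands the job in; it is judged then, once.
The state is a dict: "time_s": time; "qpos": joint angles; "joint_velocities": joint speeds; "effort": joint torques, N m; "tool_pos": TCP position; "tool_rot": TCP orientation; "force": force on the tool from outside, world axes, zero at the start; "wrist_torque": the same for the moment, N m; "grip_width": finger opening in m; "grasp_force": force on a finger pad.
Only numpy, scipy, OpenCV 4.12 (cv2) and the standard library are available. Lean on these libraries where they do the work, as an engineer would, in place of code of your own. Each camera call takes 0.05 s, during which the arm holds its last target. There are 200 camera calls.

TASK

The balance check is finished: take the stack of four weights off the balance and put each weight into its own round storage tray, the widest weight into the widest tray and so on down to the narrowest. Each must lie upright and flat on the floor of its tray, not on the rim.

Things in the scene. Friction and masses are not known exactly. Their poses are not given: they have to be found in the camera images.
- balance: compact bench balance, fixed: white housing 120 x 120 mm with a round steel pan of 90 mm diameter. Origin at the bench under the middle of the housing, z up, x away from its display; the pan's centre lies 12 mm along +x and its flat top is 38 mm above the bench. The stack of weights stands about on the pan's middle
- disc_large: plain steel disc weight, 64 mm diameter, 22 mm thick, flat top and bottom, starts at the bottom of the stack, on the pan; origin at the centre of its underside, z up
- disc_medium: plain steel disc weight, 50 mm diameter, 22 mm thick, flat top and bottom, starts second from the bottom; origin at the centre of its underside, z up
- disc_small: plain steel disc weight, 36 mm diameter, 22 mm thick, flat top and bottom, starts third from the bottom; origin at the centre of its underside, z up
- brass_weight: knob-topped brass check weight, 24 mm body diameter (stays at or within that up to its top, grip it anywhere round the body), 40 mm high, starts on top of the stack; origin at the centre of its underside, z up
- tray_large: round black tray, fixed, the largest of the four: inner diameter 80 mm, outer 90 mm, floor 3 mm above the bench, rim 8 mm above the bench; origin at the bench under its centre, z up. It is the storage tray of the 64 mm steel disc
- tray_medium: round black tray, fixed, the second largest of the four: inner diameter 66 mm, outer 76 mm, floor 3 mm above the bench, rim 8 mm above the bench; origin at the bench under its centre, z up. It is the storage tray of the 50 mm steel disc
- tray_small: round black tray, fixed, the second smallest of the four: inner diameter 52 mm, outer 62 mm, floor 3 mm above the bench, rim 8 mm above the bench; origin at the bench under its centre, z up. It is the storage tray of the 36 mm steel disc
- tray_tiny: round black tray, fixed, the smallest of the four: inner diameter 40 mm, outer 50 mm, floor 3 mm above the bench, rim 8 mm above the bench; origin at the bench under its centre, z up. It is the storage tray of the brass weight

How it is judged (in metres and radians):
At the end, for the whole second after the job is handed in: Every weight is upright (within 0.05 rad) and at rest on the floor of its own tray: its centre within 10 mm of the tray's centre and its underside 1 to 4.7 mm above the bench (the floor is at 3 mm) (horizontal distance between disc_large and tray_large below 0.01 m and z of disc_large in the frame of tray_large between 0.001 and 0.0047 m and angle between each of disc_large, disc_medium, disc_small, brass_weight's own z axis and vertical below 0.05 rad and linear speed of each of disc_large, disc_medium, disc_small, brass_weight below 0.02 m/s and horizontal distance between disc_medium and tray_medium below 0.01 m and z of disc_medium in the frame of tray_medium between 0.001 and 0.0047 m and horizontal distance between disc_small and tray_small below 0.01 m and z of disc_small in the frame of tray_small between 0.001 and 0.0047 m and horizontal distance between brass_weight and tray_tiny below 0.01 m and z of brass_weight in the frame of tray_tiny between 0.001 and 0.0047 m); the robot touches nothing.
It also fails if it takes over 112 s, if anything falls off the work surface, if the arm or the gripper's body presses on something with over 40 N, if the wrist force passes 120 N, or if a joint passes its speed limit or range.

## Working session

There is one attempt and no reset: what is moved stays moved. The work goes in short steps, Python scripts to look and compute and a shell command to move; the robot and the scene stay as the last step left them, time stands still between calls to the robot, and variables do not carry over. Pictures are saved under pics/ and viewed, at most 17 in all, crops included, and the job is handed in when it is done.

```bash
ls; mkdir -p pics
python3 - <<'E'
from cell import env
import cv2
o=env.get_obs();print({k:o[k] for k in("time_s","tool_pos","tool_rot","grip_width","force")},env.tip_reach)
for n in("scene","top"):
    c=env.read_camera(n);cv2.imwrite(f"pics/{n}0.png",c["color"]);print(n,c["fx"],c["cx"],c["cy"],c["world_from_camera"].round(3).tolist())
E
```

```text
cell.py
pics
steer.py
{'time_s': 0.0, 'tool_pos': array([0.16875494, 0.62717242, 0.23843554]), 'tool_rot': array([-1.79888516e+02,  6.25709755e-03,  1.64944259e+02]), 'grip_width': 0.08686282267255517, 'force': array([ 0.04616726,  0.6790885 , -1.59818008])} 0.017
scene 457.48497561067427 274.93019786491345 206.74445105436715 [[-0.577, -0.502, 0.644, 0.007], [-0.816, 0.375, -0.439, 0.273], [-0.021, -0.779, -0.626, 0.61], [0.0, 0.0, 0.0, 1.0]]
top 515.7105436100894 280.66820701109964 211.39716594614356 [[0.027, -0.995, 0.091, 0.491], [-1.0, -0.028, -0.005, -0.096], [0.007, -0.091, -0.996, 1.124], [0.0, 0.0, 0.0, 1.0]]
```

View pics/scene0.png

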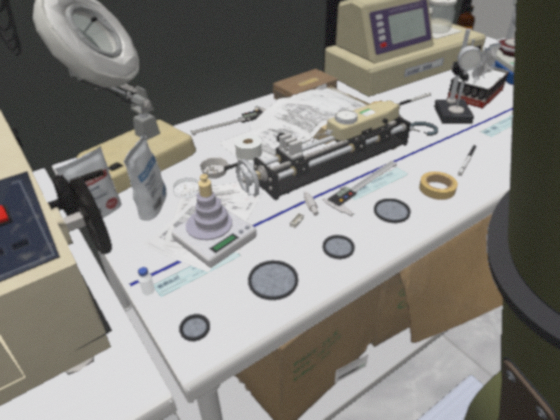

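View pics/top0.png

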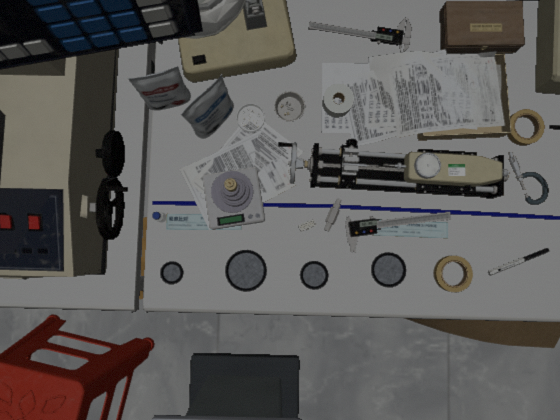

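The top view shows the trays at about (172,272) tiny, (246,270) large, (314,275) small and (389,269) medium. The stack is at about (232,186). A tall instrument stands on the left, between the start pose and the work. Next I'll measure these.

```bash
cat > h.py <<'E'
from cell import env
import cv2, numpy as np
def ray(c,u,v):
    T=c["world_from_camera"]; d=np.array([(u-c["cx"])/c["fx"],(v-c["cy"])/c["fy"],1.])
    return T[:3,3],T[:3,:3]@d
def plane(c,u,v,z):
    o,d=ray(c,u,v); return o+d*(z-o[2])/d[2]
def tri(a,pa,b,pb):
    o1,d1=ray(a,*pa);o2,d2=ray(b,*pb)
    s=np.linalg.lstsq(np.c_[d1,-d2],o2-o1,rcond=None)[0]
    p,q=o1+s[0]*d1,o2+s[1]*d2
    return (p+q)/2,np.linalg.norm(p-q)
E
python3 - <<'E'
from h import *
s=env.read_camera("scene");t=env.read_camera("top");w=env.read_camera("wrist")
g=cv2.cvtColor(t["color"],6)
for n,(u,v) in dict(tiny=(172,272),large=(246,270),small=(314,275),medium=(389,269)).items():
    m=np.zeros_like(g);m[v-30:v+30,u-30:u+30]=(g[v-30:v+30,u-30:u+30]<110)*255
    cs,_=cv2.findContours(m,cv2.RETR_EXTERNAL,cv2.CHAIN_APPROX_NONE);k=max(cs,key=cv2.contourArea)
    pts=np.array([plane(t,*p[0],0.008)[:2] for p in k],np.float32)
    c,r=cv2.minEnclosingCircle(pts);e=cv2.fitEllipse(pts*1000)
    print(n,np.round(c,4),"diam",round(2*r,4),"ell",np.round(e[0],1),np.round(e[1],1))
# instrument points: red switch right one, knob
for n,a,b in (("redswitch",(40,222),(16,215)),("bottle cap",(157,216),(144,270)),):
    p,e=tri(t,a,s,b);print(n,p.round(3),round(e,4))
cv2.imwrite("pics/crop1.png",np.hstack([cv2.resize(t["color"][140:240,180:290],None,fx=3.6,fy=4,interpolation=2)[:400,:396],cv2.resize(s["color"][165:265,160:260],(400,400),interpolation=2)]))
cv2.imwrite("pics/wrist0.png",w["color"]);print(w["fx"],w["cx"],w["cy"],w["world_from_camera"].round(3).tolist())
E
```

```text
tiny [0.4549 0.1295] diam 0.0522 ell [454.8 129.4] [49.3 50.3]
large [ 0.4639 -0.0295] diam 0.0914 ell [463.9 -29.6] [89.  89.4]
small [ 0.4576 -0.1763] diam 0.0631 ell [ 457.9 -176.5] [60.6 61.5]
medium [ 0.4737 -0.3365] diam 0.0778 ell [ 473.9 -336.7] [75.3 75.9]
redswitch [0.539 0.294 0.266] 0.0101
bottle cap [0.572 0.155 0.055] 0.0006
325.19226210127806 278.15196709625224 208.6997611071816 [[0.259, 0.934, 0.245, 0.103], [0.966, -0.25, -0.066, 0.645], [0.0, 0.254, -0.967, 0.385], [0.0, 0.0, 0.0, 1.0]]
```

View pics/crop1.png

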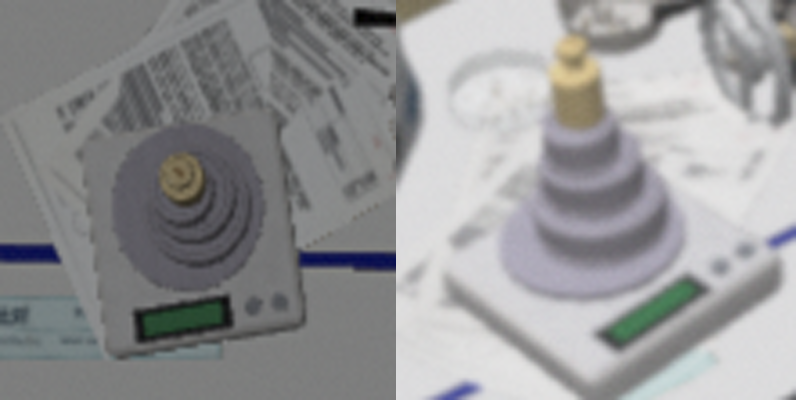

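View pics/wrist0.png

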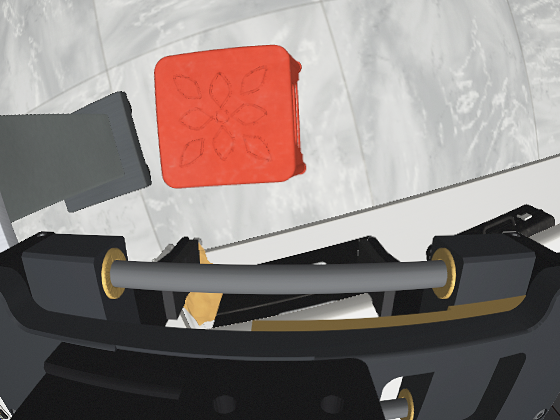

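The crop shows the brass weight on three lilac discs, roughly centred on the pan (pan centre at top pixel ≈(232,192)). The wrist view shows only the floor and the instrument's edge. The tray diameters match the given sizes. The instrument is about 0.27 m tall at y>0.2, so I'll fly over it at about 0.45 m.

Run:
```python
from h import *
s=env.read_camera("scene");t=env.read_camera("top")
def brass(c,box):
    u0,u1,v0,v1=box;m=np.zeros((420,560),np.uint8)
    hs=cv2.cvtColor(c["color"],cv2.COLOR_BGR2HSV)
    m[v0:v1,u0:u1]=cv2.inRange(hs,(12,60,60),(35,255,255))[v0:v1,u0:u1]
    k=max(cv2.findContours(m,0,1)[0],key=cv2.contourArea)
    return k
kt=brass(t,(215,250,170,205));ks=brass(s,(190,220,165,205))
print(cv2.boundingRect(kt),cv2.boundingRect(ks),cv2.minEnclosingCircle(kt))
x,y,w,h=cv2.boundingRect(ks)
(u,v),r=cv2.minEnclosingCircle(kt)
p,e=tri(t,(u,v),s,(x+w/2,y+h/2));print("brass",p.round(4),e)
for z in(.125,.13,.135): print(z,plane(t,u,v,z).round(4))
print("pan",plane(t,232.5,191.7,.038).round(4))
b=[plane(t,180+a/3.6,140+c/4,.03).round(3)[:2] for a,c in((85,140),(275,110),(305,320),(110,355))]
print(b)
for n,a,zz in (("inst edge",(75,275),.27),("inst front right",(105,270),.27)): print(n,plane(t,*a,zz).round(3))
```

```text
(225, 179, 12, 12) (199, 174, 12, 22) ((230.24684143066406, 184.0569610595703), 6.072516441345215)
brass [ 0.6328 -0.0016  0.1258] 0.0005813890711391512
0.125 [ 0.633  -0.0013  0.125 ]
0.13 [ 0.6323 -0.0018  0.13  ]
0.135 [ 0.6316 -0.0022  0.135 ]
pan [0.6292 0.0016 0.038 ]
[array([0.665, 0.065]), array([ 0.684, -0.047]), array([ 0.572, -0.068]), array([0.55 , 0.046])]
inst edge [0.455 0.234 0.27 ]
inst front right [0.464 0.185 0.27 ]
```
```bash
echo '[0, 0, -0.04, 0, 0.087, 0, 0, -0.08, 0, 0.087, 0, 0, -0.12, 0, 0.087, 0, 0, -0.16, 0, 0.087, 0, 0, -0.2, 0, 0.087, 0, 0, -0.2, 0, 0.087]' | python3 steer.py
```

```text
time_s: 0.85
tool_pos: [0.1691, 0.6291, 0.4496]
tool_rot: [179.2, -0.0, 164.9]
force: [-0.2, 0.3, 1.2]
grip_width: 0.0867
grasp_force: 0.0
```

The brass centre is at about (0.632, -0.001), consistent with the pan centre and the expected height. The tiny tray lies close to the instrument, so I'll check how much room there is.

Run:
```python
from h import *
s=env.read_camera("scene")["color"];t=env.read_camera("top")["color"]
cv2.imwrite("pics/left.png",np.hstack([cv2.resize(t[140:340,0:190],(380,400)),cv2.resize(s[150:360,0:210],(400,400))]))
```

```text
(no output)
```

View pics/left.png

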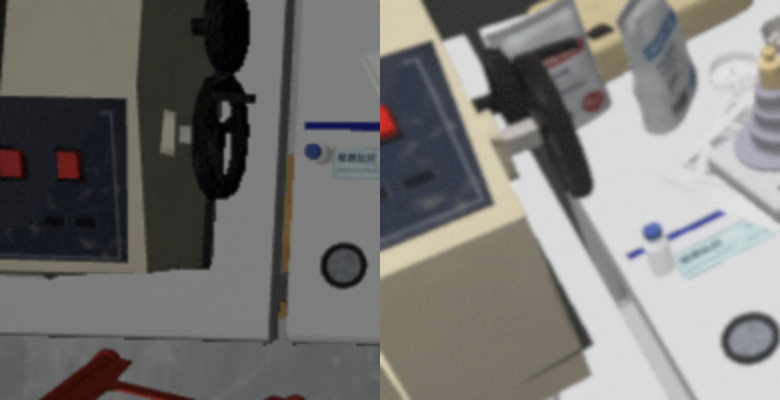

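The left crop shows the instrument's right side. Its top front corner is at top (73,276) and scene (71,263), and its bottom corner at top (106,274) and scene (110,331). The handwheel is at about top (111,208) and scene (97,216).

Run:
```python
from h import *
s=env.read_camera("scene");t=env.read_camera("top")
for n,a,b in (("top corner",(73,276),(71,263)),("bottom corner",(106,274),(110,331)),("wheel",(111,208),(97,216)),("handle",(127,190),(80,188))):
    p,e=tri(t,a,s,b);print(n,p.round(3),round(e,4))
for z in(0,.05,.1,.2,.27): print(z,plane(t,106,274,z).round(3),plane(t,73,276,z).round(3),"wheel right",plane(t,124,210,z).round(3),"wheel low",plane(t,111,240,z).round(3))
```

```text
top corner [0.452 0.255 0.231] 0.0055
bottom corner [0.452 0.244 0.093] 0.0053
wheel [0.572 0.201 0.196] 0.0079
handle [0.61  0.188 0.215] 0.0308
0 [0.447 0.272 0.   ] [0.441 0.342 0.   ] wheel right [0.587 0.24  0.   ] wheel low [0.521 0.265 0.   ]
0.05 [0.449 0.255 0.05 ] [0.443 0.323 0.05 ] wheel right [0.583 0.225 0.05 ] wheel low [0.52  0.249 0.05 ]
0.1 [0.451 0.239 0.1  ] [0.446 0.303 0.1  ] wheel right [0.579 0.21  0.1  ] wheel low [0.518 0.233 0.1  ]
0.2 [0.455 0.206 0.2  ] [0.45  0.264 0.2  ] wheel right [0.57  0.181 0.2  ] wheel low [0.516 0.201 0.2  ]
0.27 [0.458 0.183 0.27 ] [0.453 0.237 0.27 ] wheel right [0.564 0.16  0.27 ] wheel low [0.514 0.178 0.27 ]
```

```bash
echo '[-0.24, -0.192, 0, 0, 0.087, -0.24, -0.192, 0, 0, 0.087, -0.24, -0.192, 0, 0, 0.087, -0.24, -0.192, 0, 0, 0.087, -0.24, -0.192, 0, 0, 0.087, -0.24, -0.192, 0, 0, 0.087, -0.24, -0.192, 0, 0, 0.087, -0.24, -0.192, 0, 0, 0.087]' | python3 steer.py; echo '[-0.24, -0.192, 0, 0, 0.087, -0.24, -0.192, 0, 0, 0.087, -0.24, -0.192, 0, 0, 0.087, -0.24, -0.192, 0, 0, 0.087, -0.24, -0.192, 0, 0, 0.087, -0.24, -0.192, 0, 0, 0.087, -0.24, -0.192, 0, 0, 0.087, -0.24, -0.192, 0, 0, 0.087]' | python3 steer.py
```

```text
time_s: 1.72
tool_pos: [0.355, 0.3734, 0.4382]
tool_rot: [-179.8, 0.1, 164.4]
force: [1.5, 0.9, 0.0]
grip_width: 0.0869
grasp_force: 0.0
time_s: 2.38
tool_pos: [0.5347, 0.125, 0.4374]
tool_rot: [-179.7, -0.0, 164.4]
force: [-0.4, -0.2, 0.1]
grip_width: 0.0872
grasp_force: 0.0
```

```bash
cat >> h.py <<'E'
from scipy.spatial.transform import Rotation as Ro
def to(x,y,z,yaw=None):
    "shift in tool axes to a world target"
    o=env.get_obs();R=Ro.from_euler("xyz",o["tool_rot"],degrees=True).as_matrix()
    d=R.T@(np.array([x,y,z])-o["tool_pos"])
    print("tool",o["tool_pos"].round(4),o["tool_rot"].round(2),"d",d.round(4),"turn",None if yaw is None else round(o["tool_rot"][2]-yaw,1))
E
echo '[-0.126, -0.096, 0.15, -50, 0.087, -0.126, -0.096, 0.15, -50, 0.087, -0.126, -0.096, 0.15, -50, 0.087, -0.126, -0.096, 0.15, -50, 0.087, -0.126, -0.096, 0.15, -50, 0.087, -0.126, -0.096, 0.15, -50, 0.087, -0.126, -0.096, 0.15, -50, 0.087, -0.126, -0.096, 0.15, -50, 0.087]' | python3 steer.py
python3 -c "
from h import *
to(.632,-.001,.138,215);print(env.get_obs()['qpos'].round(1))
c=env.read_camera('wrist');cv2.imwrite('pics/w1.png',c['color'])"
```

```text
time_s: 3.05
tool_pos: [0.628, 0.0055, 0.286]
tool_rot: [179.8, -0.3, -145.0]
force: [0.1, 1.4, -0.1]
grip_width: 0.087
grasp_force: 0.0
tool [0.628  0.0055 0.286 ] [ 179.85   -0.31 -145.01] d [-0.0003 -0.008   0.148 ] turn -360.0
[-23.9  15.6  26.2  83.1  -6.8  83.2 127.3]
```

View pics/w1.png

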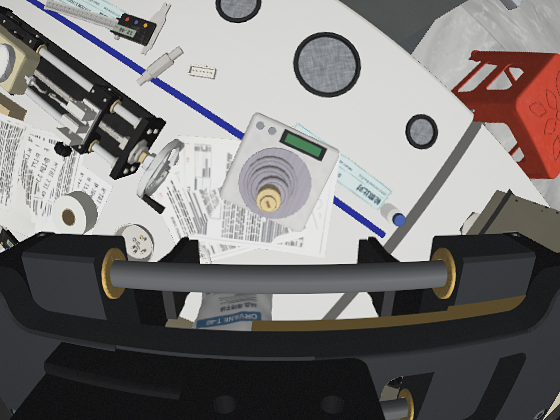

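The wrist view shows the stack intact, with the brass top at (269,197), and the trays clear.

```bash
cat >> h.py <<'E'
def wplane(c,u,v,z):
    a=np.array([u-c["cx"],v-c["cy"]])/c["fx"];th=np.hypot(*a)
    d=np.r_[a/th*np.sin(th),np.cos(th)];T=c["world_from_camera"];d=T[:3,:3]@d;o=T[:3,3]
    return o+d*(z-o[2])/d[2]
E
python3 -c "
from h import *
c=env.read_camera('wrist')
k=cv2.inRange(cv2.cvtColor(c['color'],40),(12,90,60),(35,255,255));k[230:]=0;k[:150]=0;k[:,:200]=0;k[:,330:]=0
k=max(cv2.findContours(k,0,1)[0],key=cv2.contourArea);r=cv2.boundingRect(k);print(r)
print(wplane(c,r[0]+r[2]/2,r[1]+r[3]/2,.125).round(4))
print('large tray',wplane(c,327,65,.008).round(4),'tiny',wplane(c,422,131.5,.008).round(4))
to(.632,-.001,.129)"
```

```text
(265, 199, 5, 8)
[0.6393 0.0013 0.125 ]
large tray [ 0.4685 -0.0272  0.008 ] tiny [0.4584 0.1314 0.008 ]
tool [0.6287 0.0069 0.2883] [ 1.7992e+02 -1.0000e-01 -1.4526e+02] d [ 0.0015 -0.0086  0.1593] turn None
```

```bash
echo '[0.001, -0.009, 0.04, 0, 0.07, 0.001, -0.009, 0.08, 0, 0.06, 0.001, -0.009, 0.11, 0, 0.06, 0.001, -0.009, 0.135, 0, 0.06, 0.001, -0.009, 0.15, 0, 0.06, 0.001, -0.009, 0.159, 0, 0.06, 0.001, -0.009, 0.159, 0, 0.06, 0.001, -0.009, 0.159, 0, 0.06]' | python3 steer.py; python3 -c "
from h import *
to(.633,-.001,.129)
t=env.read_camera('top')['color'][120:260,160:340];s=env.read_camera('scene')['color'][140:280,130:310]
cv2.imwrite('pics/p2.png',np.hstack([cv2.resize(t,(400,311)),cv2.resize(s,(400,311))]))"
```

```text
time_s: 3.82
tool_pos: [0.634, -0.0007, 0.1312]
tool_rot: [-180.0, 0.0, -145.1]
force: [0.2, 0.4, 0.1]
grip_width: 0.0604
grasp_force: 0.0
tool [ 0.634  -0.0007  0.1312] [-1.7998e+02  4.0000e-02 -1.4508e+02] d [0.001  0.0003 0.0022] turn None
```

View pics/p2.png

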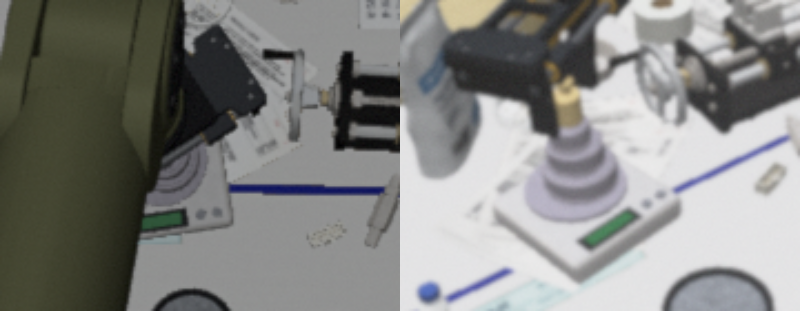

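The fingers straddle the brass body at about (565,105) in the right half. Closing and lifting.

```bash
echo '[0, 0, 0.002, 0, 0.03, 0, 0, 0.002, 0, 0.018, 0, 0, 0.002, 0, 0.018, 0, 0, 0.002, 0, 0.018, 0, 0, 0.002, 0, 0.018, 0, 0, 0.002, 0, 0.018, 0, 0, -0.004, 0, 0.018, 0, 0, -0.02, 0, 0.018]' | python3 steer.py 20;  python3 -c "
from h import *
to(.456,.1305,.13)"
```

```text
time_s: 4.58
tool_pos: [0.6318, -0.0011, 0.1484]
tool_rot: [179.9, -0.3, -145.1]
force: [-0.0, 0.1, -1.2]
grip_width: 0.0232
grasp_force: 20.0
tool [ 0.6318 -0.0011  0.1484] [ 179.85   -0.26 -145.06] d [0.0687 0.2086 0.0193] turn None
```

```bash
echo '[0.033, 0.023, -0.02, 0, 0.018, 0.066, 0.046, -0.03, 0, 0.018, 0.1, 0.07, -0.03, 0, 0.018, 0.12, 0.085, -0.03, 0, 0.018, 0.141, 0.098, -0.03, 0, 0.018, 0.121, 0.13, -0.03, 0, 0.018, 0.1, 0.16, -0.02, 0, 0.018, 0.085, 0.185, 0, 0, 0.018]' | python3 steer.py; echo '[-0.017, 0.024, 0.01, 0, 0.018, -0.017, 0.024, 0.01, 0, 0.018, -0.017, 0.024, 0.01, 0, 0.018]' | python3 steer.py;python3 -c "
from h import *
to(.456,.1305,.03)
t=env.read_camera('top')['color'][170:330,100:320];s=env.read_camera('scene')['color'][200:400,90:365]
cv2.imwrite('pics/p3.png',np.hstack([cv2.resize(t,(400,291)),cv2.resize(s,(400,291))]))"
```

```text
time_s: 5.25
tool_pos: [0.4598, 0.1046, 0.1534]
tool_rot: [-180.0, 0.5, -145.1]
force: [0.6, 1.0, -1.3]
grip_width: 0.0233
grasp_force: 20.0
time_s: 5.5
tool_pos: [0.4575, 0.1326, 0.1401]
tool_rot: [180.0, -0.1, -144.8]
force: [0.0, -0.7, -0.7]
grip_width: 0.0234
grasp_force: 20.0
tool [0.4575 0.1326 0.1401] [ 1.7999e+02 -8.0000e-02 -1.4484e+02] d [ 0.0023 -0.0009  0.1101] turn None
```

View pics/p3.png

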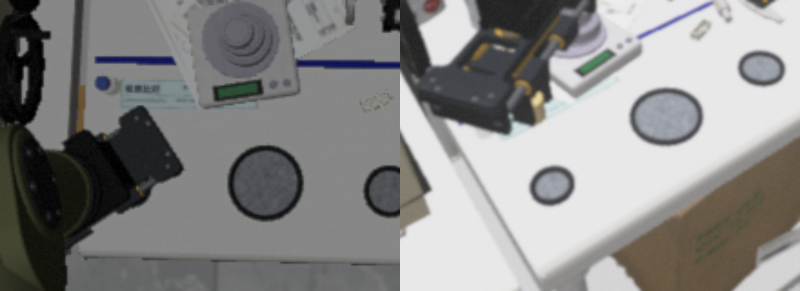

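The brass is held upright, at (538,108) in the right half, and the tray is below it. Lowering.

```bash
echo '[0.002, -0.001, 0.04, 0, 0.018, 0.002, -0.001, 0.07, 0, 0.018, 0.002, -0.001, 0.09, 0, 0.018, 0.002, -0.001, 0.1, 0, 0.018, 0.002, -0.001, 0.105, 0, 0.018, 0.002, -0.001, 0.105, 0, 0.018, 0.002, -0.001, 0.105, 0, 0.018]' | python3 steer.py; python3 -c "
from h import *
to(.456,.1305,.0295)
s=env.read_camera('scene')['color'][270:370,130:260]
cv2.imwrite('pics/p4.png',cv2.resize(s,None,fx=4,fy=4))"
```

```text
time_s: 6.18
tool_pos: [0.4584, 0.1291, 0.0368]
tool_rot: [-180.0, 0.1, -145.1]
force: [1.1, -0.0, -1.4]
grip_width: 0.0234
grasp_force: 20.0
tool [0.4584 0.1291 0.0368] [-1.7997e+02  1.2000e-01 -1.4510e+02] d [0.0012 0.0025 0.0073] turn None
```

View pics/p4.png

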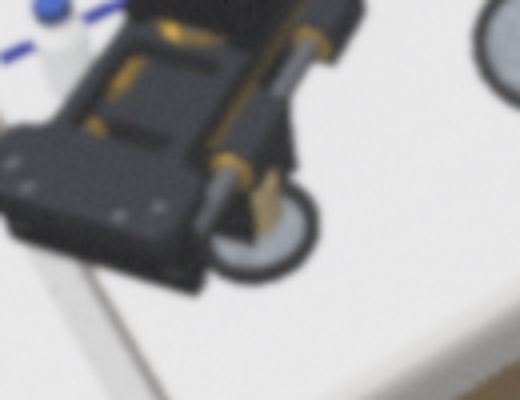

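The brass is over the tray's middle, its foot at about (265,235) against the tray centre at (262,228). Setting it down.

```bash
echo '[0.001, 0.002, 0.003, 0, 0.018, 0.001, 0.002, 0.006, 0, 0.018, 0.001, 0.002, 0.007, 0, 0.018, 0.001, 0.002, 0.007, 0, 0.018]' | python3 steer.py
```

```text
time_s: 6.57
tool_pos: [0.4558, 0.1309, 0.0298]
tool_rot: [180.0, 0.1, -145.0]
force: [-1.7, -0.3, 7.3]
grip_width: 0.0236
grasp_force: 20.0
```

Contact at 7 N, so it's on the floor. Release and rise.

```bash
echo '[0, 0, 0, 0, 0.045, 0, 0, 0, 0, 0.045, 0, 0, 0, 0, 0.045, 0, 0, -0.01, 0, 0.045, 0, 0, -0.04, 0, 0.045, 0, 0, -0.08, 0, 0.06, 0, 0, -0.12, 0, 0.08, 0, 0, -0.16, 0, 0.08]' | python3 steer.py; echo '[0, -0.08, 0, 0, 0.08, 0, -0.08, 0, 0, 0.08, 0, -0.08, 0, 0, 0.08, 0, -0.08, 0, 0, 0.08]' | python3 steer.py;python3 - <<'E'
from h import *
t=env.read_camera("top");s=env.read_camera("scene")
cv2.imwrite("pics/p5.png",np.hstack([cv2.resize(t["color"][150:300,160:310],(400,400),interpolation=2),cv2.resize(s["color"][165:350,160:345],(400,400),interpolation=2)]))
to(.633,-.001,.25,165)
E
```

```text
time_s: 7.23
tool_pos: [0.4548, 0.1298, 0.1909]
tool_rot: [-180.0, 0.0, -145.1]
force: [1.5, -0.9, 0.1]
grip_width: 0.0578
grasp_force: 0.0
time_s: 7.57
tool_pos: [0.5019, 0.0623, 0.1894]
tool_rot: [-180.0, 0.0, -145.4]
force: [-0.8, 0.1, -0.2]
grip_width: 0.078
grasp_force: 0.0
tool [0.5005 0.0652 0.1886] [ 1.7995e+02 -2.0000e-02 -1.4505e+02] d [-0.0706 -0.1301 -0.0616] turn -310.1
```

View pics/p5.png

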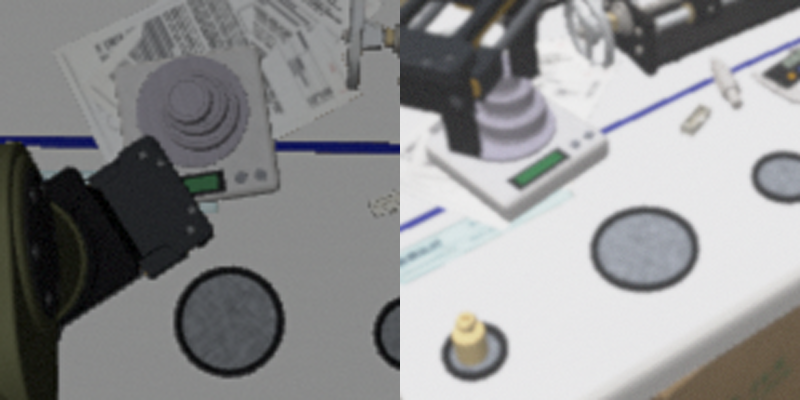

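The brass stands upright and central in the tiny tray. The small disc's top is centred at crop (190,99), which is top pixel (231.2,187.1).

```bash
echo '[-0.07, -0.13, -0.05, 0, 0.08, -0.07, -0.13, -0.05, 0, 0.08, -0.07, -0.13, -0.05, 0, 0.08, -0.07, -0.13, -0.05, 50, 0.08, -0.07, -0.13, -0.05, 50, 0.08, -0.07, -0.13, -0.03, 50, 0.08, -0.07, -0.13, 0, 50, 0.08, -0.07, -0.13, 0, 50, 0.08]' | python3 steer.py
python3 - <<'E'
from h import *
t=env.read_camera("top")
p=plane(t,231.2,187.1,.104);print(p.round(4))
to(p[0],p[1],.107,165)
E
```

```text
time_s: 8.33
tool_pos: [0.6293, 0.0005, 0.1825]
tool_rot: [180.0, -0.6, 178.9]
force: [-0.6, 0.9, -1.3]
grip_width: 0.08
grasp_force: 0.0
[ 0.63   -0.0014  0.104 ]
tool [6.301e-01 6.000e-04 1.845e-01] [179.98  -0.44 178.61] d [-0.0005 -0.002   0.0775] turn 13.6
```

```bash
echo '[0, -0.002, 0.03, 0, 0.07, 0, -0.002, 0.055, 0, 0.065, 0, -0.002, 0.068, 0, 0.065, 0, -0.002, 0.076, 0, 0.065, 0, -0.002, 0.076, 0, 0.065, 0, -0.002, 0.076, 0, 0.065]' | python3 steer.py; echo '[0, 0, 0, 0, 0.03, 0, 0, 0, 0, 0.03, 0, 0, 0, 0, 0.03, 0, 0, 0, 0, 0.03, 0, 0, 0, 0, 0.03, 0, 0, 0, 0, 0.03, 0, 0, -0.004, 0, 0.03, 0, 0, -0.02, 0, 0.03]' | python3 steer.py 25; python3 -c "
from h import *
to(.458,-.1755,.16,165)"
```

```text
time_s: 8.88
tool_pos: [0.6333, -0.0033, 0.1134]
tool_rot: [180.0, 0.0, 179.2]
force: [0.2, 0.1, 0.2]
grip_width: 0.0653
grasp_force: 0.0
time_s: 9.55
tool_pos: [0.6306, -0.0039, 0.13]
tool_rot: [-179.9, -0.3, 179.1]
force: [-0.3, 0.5, -2.4]
grip_width: 0.0345
grasp_force: 25.0
tool [ 0.6306 -0.0039  0.13  ] [-179.94   -0.33  179.13] d [ 0.1702 -0.1742 -0.0289] turn 14.1
```

```bash
echo '[0.02, -0.02, -0.03, 0, 0.03, 0.17, -0.174, -0.03, 0, 0.03, 0.17, -0.174, -0.03, 0, 0.03, 0.17, -0.174, -0.03, 0, 0.03, 0.17, -0.174, -0.03, 0, 0.03, 0.17, -0.174, -0.03, 0, 0.03, 0.17, -0.174, 0, 0, 0.03, 0.17, -0.174, 0, 0, 0.03]' | python3 steer.py;echo '[0, 0, 0.04, 0, 0.03, 0, 0, 0.06, 0, 0.03, 0, 0, 0.06, 0, 0.03, 0, 0, 0.06, 0, 0.03]' | python3 steer.py
python3 - <<'E'
from h import *
to(.458,-.1755,.031)
s=env.read_camera("scene");t=env.read_camera("top")
cv2.imwrite("pics/p6.png",np.hstack([cv2.resize(t["color"][130:300,190:360],(400,400),interpolation=2),cv2.resize(s["color"][150:310,180:380],(500,400),interpolation=2)[:,100:]]))
E
```

```text
time_s: 10.22
tool_pos: [0.4551, -0.1775, 0.1296]
tool_rot: [179.9, -0.3, 178.8]
force: [-1.8, 1.4, -1.9]
grip_width: 0.0348
grasp_force: 25.0
time_s: 10.55
tool_pos: [0.4601, -0.1746, 0.0724]
tool_rot: [-180.0, -0.1, 179.2]
force: [0.3, 0.5, -0.9]
grip_width: 0.0352
grasp_force: 25.0
tool [ 0.4601 -0.1746  0.0724] [-1.7998e+02 -1.4000e-01  1.7919e+02] d [ 0.002  -0.0009  0.0415] turn None
```

View pics/p6.png

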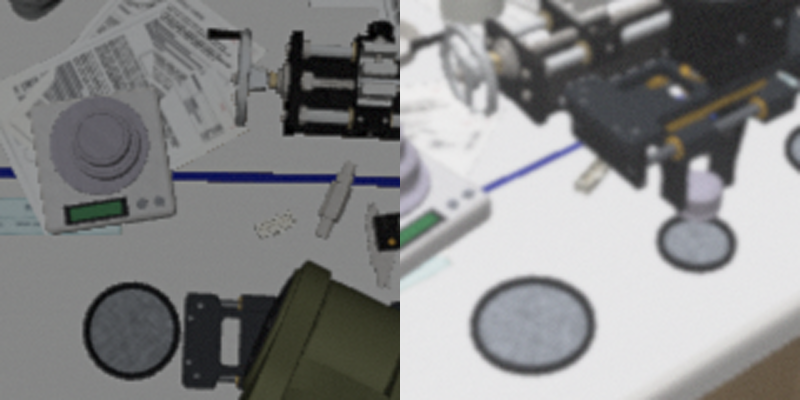

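The small disc is held level, at (703,195) in the right half, above its tray. The medium disc's top is centred at about top pixel (233.8,188.6).

```bash
echo '[0.002, -0.001, 0.025, 0, 0.03, 0.002, -0.001, 0.034, 0, 0.03, 0.002, -0.001, 0.037, 0, 0.03, 0.002, -0.001, 0.039, 0, 0.03, 0.002, -0.001, 0.041, 0, 0.03, 0.002, -0.001, 0.041, 0, 0.03]' | python3 steer.py
```

```text
time_s: 11.15
tool_pos: [0.4586, -0.1761, 0.0339]
tool_rot: [179.9, -0.0, 179.1]
force: [-6.2, 2.5, 13.9]
grip_width: 0.0349
grasp_force: 25.0
```

TCP minus grip offset (0.034 − 0.0314) puts the underside at about 0.003, which is the tray floor. Release.

```bash
echo '[0, 0, -0.001, 0, 0.06, 0, 0, -0.001, 0, 0.06, 0, 0, -0.001, 0, 0.06, 0, 0, -0.02, 0, 0.06, 0, 0, -0.06, 0, 0.087, 0, 0, -0.1, 0, 0.087, 0, 0, -0.14, 0, 0.087, 0, 0, -0.14, 0, 0.087]' | python3 steer.py
python3 - <<'E'
from h import *
t=env.read_camera("top")
for u,v in((233.8,188.6),): p=plane(t,u,v,.082);print(p.round(4))
to(.631,-.001,.15)
E
```

```text
time_s: 11.82
tool_pos: [0.463, -0.1779, 0.1795]
tool_rot: [-179.9, 0.8, 179.1]
force: [1.4, -0.3, 0.5]
grip_width: 0.0788
grasp_force: 0.0
[ 0.63   -0.0048  0.082 ]
tool [ 0.4615 -0.1771  0.1762] [-179.98    0.56  179.14] d [-0.1666  0.1786  0.0278] turn None
```

```bash
echo '[-0.167, 0.176, 0, 0, 0.087, -0.167, 0.176, 0, 0, 0.087, -0.167, 0.176, 0, 0, 0.087, -0.167, 0.176, 0, 0, 0.087, -0.167, 0.176, 0, 0, 0.087, -0.167, 0.176, 0, 0, 0.087, -0.167, 0.176, 0, 0, 0.087, -0.167, 0.176, 0.02, 0, 0.087]' | python3 steer.py; python3 -c "
from h import *
to(.631,-.003,.087)"
```

```text
time_s: 12.53
tool_pos: [0.6309, 0.0001, 0.1529]
tool_rot: [180.0, 0.3, 179.4]
force: [-0.6, -1.3, 0.5]
grip_width: 0.0869
grasp_force: 0.0
tool [6.309e-01 1.000e-04 1.529e-01] [180.     0.25 179.4 ] d [ 0.0002 -0.0031  0.0659] turn None
```

```bash
echo '[0, -0.003, 0.03, 0, 0.08, 0, -0.003, 0.05, 0, 0.08, 0, -0.003, 0.06, 0, 0.08, 0, -0.003, 0.066, 0, 0.08, 0, -0.003, 0.066, 0, 0.08, 0, -0.003, 0.066, 0, 0.08, 0, -0.003, 0.066, 0, 0.08]' | python3 steer.py; python3 -c "
from h import *
to(.631,-.003,.087)"; echo '[0, 0, 0, 0, 0.044, 0, 0, 0, 0, 0.044, 0, 0, 0, 0, 0.044, 0, 0, 0, 0, 0.044, 0, 0, 0, 0, 0.044, 0, 0, 0, 0, 0.044]' | python3 steer.py 35; echo '[0, 0, -0.004, 0, 0.044, 0, 0, -0.02, 0, 0.044, 0, 0, -0.05, 0, 0.044, 0, 0, -0.05, 0, 0.044]' | python3 steer.py; python3 -c "
from h import *
to(.4745,-.3355,.13)"
```

```text
time_s: 13.12
tool_pos: [0.6289, -0.0057, 0.087]
tool_rot: [180.0, 0.1, 179.1]
force: [0.5, 0.2, -0.6]
grip_width: 0.0802
grasp_force: 0.0
tool [ 0.6289 -0.0057  0.087 ] [1.7998e+02 1.4000e-01 1.7914e+02] d [-0.0021  0.0028  0.    ] turn None
time_s: 13.62
tool_pos: [0.628, -0.0047, 0.0858]
tool_rot: [179.9, 0.0, 179.2]
force: [-0.7, 0.8, 2.2]
grip_width: 0.049
grasp_force: 35.1
time_s: 13.95
tool_pos: [0.6305, -0.0064, 0.1403]
tool_rot: [180.0, 0.4, 179.1]
force: [2.4, -0.9, -2.1]
grip_width: 0.0491
grasp_force: 35.0
tool [ 0.6305 -0.0064  0.1403] [179.99   0.41 179.11] d [ 0.151  -0.3314  0.0092] turn None
```

```bash
echo '[0.155, -0.06, -0.02, 0, 0.044, 0.155, -0.06, -0.02, 0, 0.044, 0.155, -0.06, -0.02, 0, 0.044, 0.155, -0.06, -0.02, 0, 0.044, 0.151, -0.33, -0.02, 0, 0.044, 0.151, -0.33, -0.02, 0, 0.044, 0.151, -0.33, -0.02, 0, 0.044, 0.151, -0.33, -0.02, 0, 0.044]' | python3 steer.py; python3 -c "
from h import *
to(.4745,-.3355,.13)"
```

```text
time_s: 14.62
tool_pos: [0.4713, -0.2313, 0.1555]
tool_rot: [179.9, 0.1, 179.2]
force: [1.6, 0.4, -2.9]
grip_width: 0.049
grasp_force: 35.0
tool [ 0.4713 -0.2313  0.1555] [1.7994e+02 8.0000e-02 1.7918e+02] d [-0.0047 -0.1042  0.0254] turn None
```

```bash
echo '[-0.004, -0.104, 0, 0, 0.044, -0.004, -0.104, 0, 0, 0.044, -0.004, -0.104, 0.03, 0, 0.044, -0.004, -0.104, 0.06, 0, 0.044, -0.004, -0.104, 0.09, 0, 0.044, -0.004, -0.104, 0.1, 0, 0.044, -0.004, -0.104, 0.1, 0, 0.044, -0.004, -0.104, 0.1, 0, 0.044]' | python3 steer.py
python3 - <<'E'
from h import *
to(.4745,-.3355,.0295)
s=env.read_camera("scene");t=env.read_camera("top")
cv2.imwrite("pics/p7.png",np.hstack([cv2.resize(t["color"][130:300,190:360],(400,400),interpolation=2),cv2.resize(s["color"][150:270,300:440],(400,343),interpolation=2)[np.r_[0:343,[342]*57]]]))
E
```

```text
time_s: 15.28
tool_pos: [0.4745, -0.3337, 0.0556]
tool_rot: [-180.0, -0.0, 179.2]
force: [0.7, -0.5, -3.3]
grip_width: 0.0492
grasp_force: 35.0
tool [ 0.4745 -0.3337  0.0556] [-1.8000e+02 -4.0000e-02  1.7915e+02] d [-0.     -0.0018  0.0261] turn None
```

View pics/p7.png

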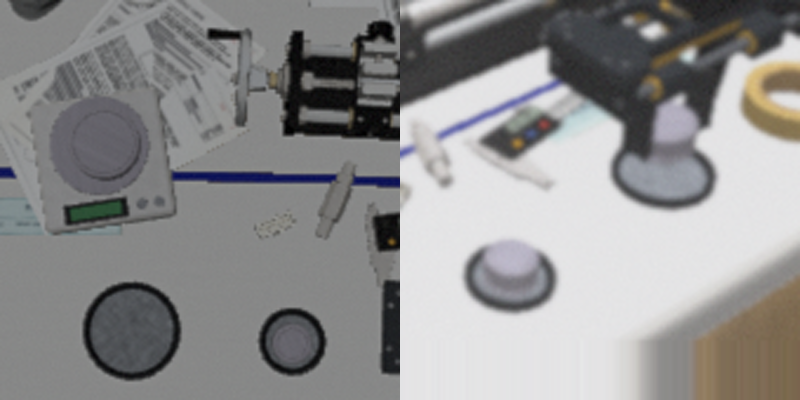

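The small disc is flat and central in its tray, and the medium disc is over its tray. The large disc's top is centred at crop (106,145), which is top pixel (235.0,191.6). Lowering the medium disc.

```bash
echo '[0, -0.002, 0.015, 0, 0.044, 0, -0.002, 0.021, 0, 0.044, 0, -0.002, 0.024, 0, 0.044, 0, -0.002, 0.025, 0, 0.044, 0, -0.002, 0.026, 0, 0.044, 0, -0.002, 0.026, 0, 0.044]' | python3 steer.py
```

```text
time_s: 15.88
tool_pos: [0.4746, -0.3358, 0.0295]
tool_rot: [180.0, 0.0, 179.1]
force: [-0.2, 0.3, -3.2]
grip_width: 0.0495
grasp_force: 35.0
```

```bash
echo '[0, 0, 0.001, 0, 0.044, 0, 0, 0.002, 0, 0.044, 0, 0, 0.002, 0, 0.044]' | python3 steer.py; echo '[0, 0, 0, 0, 0.066, 0, 0, 0, 0, 0.066, 0, 0, 0, 0, 0.066, 0, 0, -0.02, 0, 0.07, 0, 0, -0.06, 0, 0.087, 0, 0, -0.1, 0, 0.087, 0, 0, -0.13, 0, 0.087, 0, 0, -0.13, 0, 0.087]' | python3 steer.py; python3 -c "
from h import *
t=env.read_camera('top');p=plane(t,235,191.6,.06);print(p)
to(p[0],p[1],.13)"
```

```text
time_s: 16.13
tool_pos: [0.4749, -0.3361, 0.0288]
tool_rot: [180.0, 0.1, 179.1]
force: [-2.2, 1.1, 5.3]
grip_width: 0.0492
grasp_force: 35.0
time_s: 16.8
tool_pos: [0.4779, -0.3388, 0.1644]
tool_rot: [-179.7, 0.6, 179.1]
force: [0.6, -0.8, 1.0]
grip_width: 0.0843
grasp_force: 0.0
[ 0.62677627 -0.00553711  0.06      ]
tool [ 0.4768 -0.3375  0.1614] [-179.83    0.42  179.14] d [-0.1448  0.3343  0.0315] turn None
```

```bash
echo '[0, 0.2, -0.01, 0, 0.087, 0, 0.2, -0.01, 0, 0.087, 0, 0.2, -0.01, 0, 0.087, 0, 0.2, -0.01, 0, 0.087, 0, 0.25, -0.01, 0, 0.087, -0.145, 0.334, -0.01, 0, 0.087, -0.145, 0.334, -0.01, 0, 0.087, -0.145, 0.334, -0.01, 0, 0.087]' | python3 steer.py; python3 -c "
from h import *
to(.627,-.005,.13)"
```

```text
time_s: 17.52
tool_pos: [0.5736, -0.0447, 0.1664]
tool_rot: [179.9, -0.0, 179.2]
force: [0.4, -1.1, 1.2]
grip_width: 0.087
grasp_force: 0.0
tool [ 0.5736 -0.0447  0.1664] [ 1.7989e+02 -3.0000e-02  1.7920e+02] d [-0.0529  0.0404  0.0364] turn None
```

```bash
echo '[-0.053, 0.04, 0, 25, 0.087, -0.053, 0.04, 0, 25, 0.087, -0.053, 0.04, 0, 25, 0.087, -0.053, 0.04, 0.01, 25, 0.087, -0.053, 0.04, 0.02, 25, 0.087, -0.053, 0.04, 0.03, 25, 0.087, -0.053, 0.04, 0.03, 25, 0.087]' | python3 steer.py
python3 - <<'E'
from h import *
to(.627,-.005,.066)
w=env.read_camera("wrist");s=env.read_camera("scene")
cv2.imwrite("pics/p8.png",np.hstack([cv2.resize(s["color"][160:260,160:290],(520,400),interpolation=2),cv2.resize(w["color"][130:340,210:350],(267,400))]))
E
```

```text
time_s: 18.1
tool_pos: [0.6247, -0.0081, 0.1337]
tool_rot: [-179.8, -0.3, 154.2]
force: [0.2, -0.2, -0.5]
grip_width: 0.0869
grasp_force: 0.0
tool [ 0.6247 -0.0081  0.1337] [-179.85   -0.27  154.2 ] d [-0.0011  0.004   0.0677] turn None
```

View pics/p8.png

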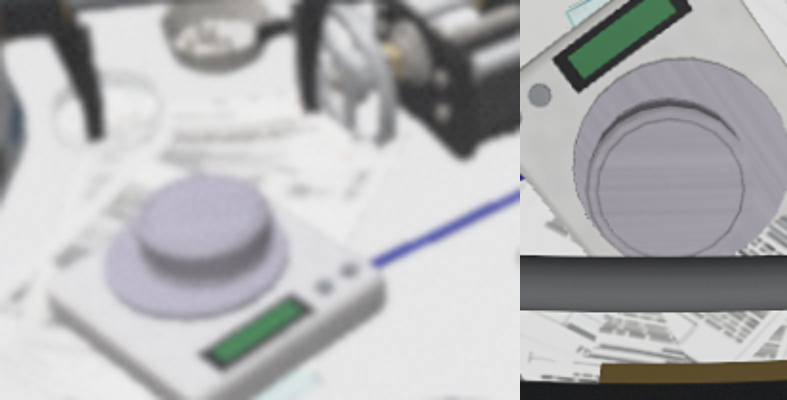

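The scene view shows the large disc centred at about (211.1,213.7). The wrist view shows it at about (288,229). Cross-checking both.

Run:
```python
from h import *
w=env.read_camera("wrist");s=env.read_camera("scene");t=env.read_camera("top")
print(tri(t,(235,191.6),s,(211.1,213.7)),plane(s,211.1,213.7,.06),wplane(w,288.1,228.7,.06))
p=(.628,-.004);to(*p,.066)
```

```text
(array([ 0.62728556, -0.00462936,  0.0604637 ]), np.float64(0.002188812964012817)) [ 0.62852809 -0.00400377  0.06      ] [ 0.63343074 -0.00355415  0.06      ]
tool [ 0.6272 -0.0083  0.1379] [1.7995e+02 5.0000e-02 1.5413e+02] d [0.0012 0.0041 0.0719] turn None
```

```bash
echo '[0, 0.004, 0.02, 0, 0.087, 0, 0.004, 0.04, 0, 0.087, 0, 0.004, 0.055, 0, 0.087, 0, 0.004, 0.064, 0, 0.087, 0, 0.004, 0.069, 0, 0.087, 0, 0.004, 0.069, 0, 0.087, 0, 0.004, 0.069, 0, 0.087, 0, 0.004, 0.069, 0, 0.087]' | python3 steer.py; python3 -c "
from h import *
to(.628,-.0045,.065)"
```

```text
time_s: 19.02
tool_pos: [0.6296, -0.0045, 0.0695]
tool_rot: [179.9, 0.1, 154.1]
force: [0.3, -0.2, -0.3]
grip_width: 0.087
grasp_force: 0.0
tool [ 0.6296 -0.0045  0.0695] [1.7994e+02 1.0000e-01 1.5413e+02] d [ 0.0014 -0.0007  0.0045] turn None
```

```bash
echo '[0.001, 0, 0.004, 0, 0.087, 0.001, 0, 0.004, 0, 0.087, 0.001, 0, 0.004, 0, 0.058, 0.001, 0, 0.004, 0, 0.058, 0.001, 0, 0.004, 0, 0.058, 0.001, 0, 0.004, 0, 0.058, 0.001, 0, 0.004, 0, 0.058, 0.001, 0, 0.004, 0, 0.058]' | python3 steer.py 45; echo '[0, 0, -0.004, 0, 0.058, 0, 0, -0.02, 0, 0.058, 0, 0, -0.05, 0, 0.058, 0, 0, -0.05, 0, 0.058]' | python3 steer.py; python3 -c "
from h import *
to(.465,-.029,.1)"
```

```text
time_s: 19.68
tool_pos: [0.6281, -0.0033, 0.0643]
tool_rot: [179.9, 0.0, 154.2]
force: [1.1, 1.5, -0.8]
grip_width: 0.0631
grasp_force: 45.0
time_s: 20.02
tool_pos: [0.63, -0.0048, 0.1184]
tool_rot: [179.9, 0.3, 154.1]
force: [1.8, -0.0, -3.6]
grip_width: 0.0629
grasp_force: 45.0
tool [ 0.63   -0.0048  0.1184] [179.86   0.3  154.1 ] d [ 0.138  -0.0938  0.0174] turn None
```

```bash
echo '[0.138, -0.094, 0, 0, 0.058, 0.138, -0.094, 0, 0, 0.058, 0.138, -0.094, 0, 0, 0.058, 0.138, -0.094, 0, 0, 0.058, 0.138, -0.094, 0.03, 0, 0.058, 0.138, -0.094, 0.06, 0, 0.058, 0.138, -0.094, 0.075, 0, 0.058, 0.138, -0.094, 0.075, 0, 0.058]' | python3 steer.py
python3 - <<'E'
from h import *
to(.465,-.029,.03)
E
```

```text
time_s: 20.68
tool_pos: [0.4582, -0.0285, 0.0359]
tool_rot: [-179.8, -0.4, 154.1]
force: [-1.6, 0.1, -5.8]
grip_width: 0.0627
grasp_force: 45.0
tool [ 0.4582 -0.0285  0.0359] [-179.79   -0.36  154.11] d [-0.0064  0.0026  0.0059] turn None
```

```bash
echo '[0, 0, -0.003, 0, 0.058, 0, 0, -0.003, 0, 0.058, 0, 0, -0.003, 0, 0.058]' | python3 steer.py
python3 - <<'E'
from h import *
to(.465,-.029,.03)
s=env.read_camera("scene")
cv2.imwrite("pics/p9.png",cv2.resize(s["color"][230:350,170:380],(700,400),interpolation=2))
E
```

```text
time_s: 20.93
tool_pos: [0.464, -0.0286, 0.0433]
tool_rot: [179.9, 0.1, 154.1]
force: [0.5, -0.1, -4.9]
grip_width: 0.0629
grasp_force: 45.0
tool [ 0.464  -0.0286  0.0433] [1.7995e+02 1.2000e-01 1.5413e+02] d [-0.0011  0.      0.0133] turn None
```

View pics/p9.png

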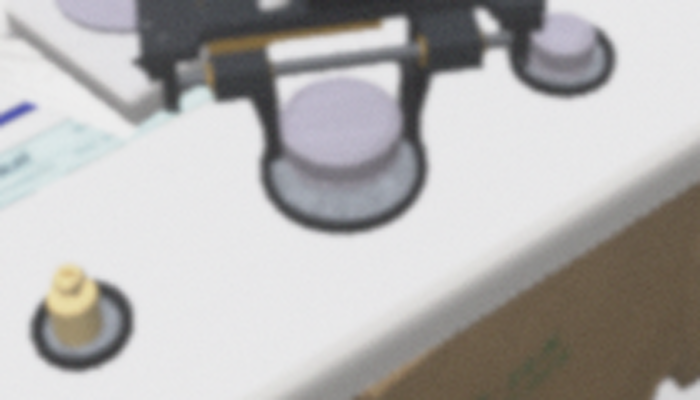

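The large disc is held level and centred over its tray, with its top at (342,122). Lowering it.

```bash
echo '[-0.001, 0, 0.006, 0, 0.058, -0.001, 0, 0.009, 0, 0.058, -0.001, 0, 0.011, 0, 0.058, -0.001, 0, 0.0125, 0, 0.058, -0.001, 0, 0.0135, 0, 0.058, -0.001, 0, 0.0135, 0, 0.058]' | python3 steer.py
```

```text
time_s: 21.48
tool_pos: [0.4632, -0.0288, 0.0292]
tool_rot: [-180.0, -0.1, 154.1]
force: [-4.3, -0.4, 4.1]
grip_width: 0.0629
grasp_force: 45.0
```

```bash
echo '[0, 0, 0, 0, 0.078, 0, 0, 0, 0, 0.078, 0, 0, 0, 0, 0.078, 0, 0, -0.02, 0, 0.08, 0, 0, -0.06, 0, 0.087, 0, 0, -0.1, 0, 0.087, 0, 0, -0.15, 0, 0.087, 0, 0, -0.2, 0, 0.087]' | python3 steer.py; echo '[-0.13, 0, -0.1, 0, 0.087, -0.13, 0, -0.1, 0, 0.087, -0.13, 0, -0.1, 0, 0.087, -0.13, 0, -0.1, 0, 0.087, -0.13, 0, -0.1, 0, 0.087]' | python3 steer.py
python3 - <<'E'
from h import *
s=env.read_camera("scene");t=env.read_camera("top")
cv2.imwrite("pics/p10.png",np.vstack([cv2.resize(t["color"][220:320,140:420],(800,286)),cv2.resize(s["color"][180:350,160:460],(529,300))[:,np.r_[0:529,[528]*271]]]))
E
```

```text
time_s: 22.15
tool_pos: [0.4635, -0.0291, 0.2143]
tool_rot: [179.9, 0.1, 154.1]
force: [1.2, 1.6, -0.7]
grip_width: 0.0867
grasp_force: 0.0
time_s: 22.57
tool_pos: [0.5868, -0.0879, 0.3159]
tool_rot: [-179.9, 0.6, 154.1]
force: [-1.2, 1.3, 0.4]
grip_width: 0.0869
grasp_force: 0.0
```

View pics/p10.png

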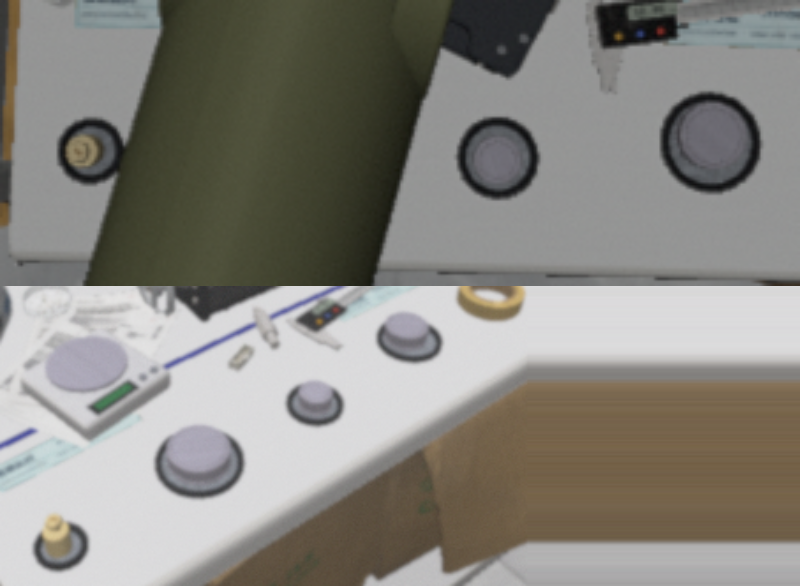

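All four weights sit flat and central in their trays. The small offsets seen from above match the parallax of their tops: brass (82,151) against tray (92,150), medium (716,138) against (710,142). The arm is clear, so I'm handing in.

```bash
echo '[0, 0, 0, 0, 0.087, 0, 0, 0, 0, 0.087, 0, 0, 0, 0, 0.087]' | python3 steer.py; python3 -c "
from cell import env
print(env.sign_off())"
```

```text
time_s: 22.92
tool_pos: [0.5795, -0.0849, 0.3116]
tool_rot: [179.9, -0.1, 154.2]
force: [-0.9, -0.5, 0.2]
grip_width: 0.087
grasp_force: 0.0
the job is handed in; nothing more can be done
None
```

I put all four weights flat in their own trays, checked them in the camera images, and handed the job in at about 23 s with the arm clear; sign-off returned no verdict.

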